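# Lay out a stripped tractor dynamo for reassembly

## Robot

A 6-joint arm with a two-finger parallel gripper is mounted at the origin on the work surface. World frame = base frame: x ahead of the robot, y to its left, z up, the work surface at z = 0. Lengths are in m, angles in rad, forces in N, time in s.
With the tool pointing down it reaches from about 0.3 to 0.775 m from the base axis. Payload 14.6 kg.
Tool frame: the origin (TCP) lies at the very end of the fingers, on their centre line; the grasp point (between the pads) lies 19 mm behind it; y points along the fingers, x is the direction in which the jaws open and shut, and the axes are right-handed (so a half turn about y gives the same grasp; the last joint's range is limited). The gripper opens to 94 mm and grips with 3 to 60 N. Pads are 16 mm wide; open, the fingers measure 119 mm over their backs; the gripper's body (75 mm by 177 mm) begins 78 mm behind the grasp point.
Start: joints at [1.143, 0.3, 1.521, -0, 1.321, -0.067], TCP at [0.194, 0.515, 0.205] pointing down, gripper open.
Joint ranges: [-3.03, 3.03], [-0.79, 2.21], [0.23, 2.52], [-1.04, 4.18], [0, 3.07], [-2.55, 2.55]. Speed limits (rad/s): [2.22, 2.22, 2.57, 3.14, 3.14, 3.14].

## Interface

Orientations are given as [roll, pitch, yaw] about the fixed x, y, z axes, in that order (R = Rz(yaw) Ry(pitch) Rx(roll)).
In Python, from station import * gives the robot as it stands.
- The arm moves only by the tool send_rows, never from a script. Its argument "series" is text: rows parted by semicolons, each of 7 numbers parted by spaces: the turn, a rotation vector about the tool's x, y, z in units of 5 degrees (1.0 is 5 degrees), then the shift along the tool's x, y, z in cm, then the opening, from -1 (shut) to 1 (fully open). A call has exactly 10 rows; each row is the pose to reach, as a shift and turn from the pose commanded when the call began, along the tool's axes at that moment; what a row does not reach only later rows make up. A row lasts 1/12 s, in which the tool goes at most 41.7 mm and 7.16 degrees, less where a joint would pass 70% of its speed; a pose out of reach is approached as far as the arm can. A call with a gripper value outside its range is refused whole. The fingers move at their own pace and stop on an object; "newtons" is the grip in N (left out, the last holds). Time passes only in rows, so rows that repeat a pose let the fingers close, or fill a call up. It gives the time, the measured TCP pose, the force and the opening at its end, in the units of the state.
- get_obs(): the state, without advancing time (a new reading comes with each control period).
- camera(name): name is "scene" or "top" or "wrist"; returns the picture (480x640x3 uint8, red, green, blue); there is no depth.
- camera_info(name): a dict with "K" (3x3 intrinsics, pixels), "k1" (the pictures are not rectified: a ray, as slopes to the right and down, at radius r is drawn at 1 + k1 r^2 times it, then the intrinsics apply), "R" (3x3) and "t" (3): a world point X has camera coordinates R X + t; the wrist camera has in their place "mount" (4x4, takes a point from camera to tool coordinates, whose origin is the TCP and whose axes are the tool frame's). Camera axes: x right, y down, z forward; pixel columns grow to the right and rows downward; lengths in m; the calibration is good to about 2 mm. A picture is of the moment at which its call begins: read the wrist's pose just before it. camera_info takes no time and is no camera call.
- hand_in(): hands the job in, once; it reports no verdict.
The state is a dict: "time_s": time; "qpos": joint angles; "joint_vel": joint speeds; "tau": joint torques, N m; "ee_pos": TCP position; "eef_rot": TCP orientation; "force": force on the tool from outside, world axes, zero at the start; "moment": the same for the moment, N m; "grip_width": finger opening in m.
Only numpy, scipy, OpenCV 4.12 (cv2) and the standard library are available. Lean on these libraries where they do the work, as an engineer would, in place of code of your own. Each camera call takes 0.05 s, during which the arm holds its last target. There are 200 camera calls.

## Task

Lay the stripped dynamo out on the rubber mat in the order it goes back on its shaft: in one straight row with the drive-end housing and the brush-end cover, stand the coil former upright next to the housing and the commutator upright between the coil former and the cover, with equal gaps all along the row. Lay the larger ball bearing flat and centred on top of the drive-end housing and the smaller one flat and centred on top of the brush-end cover, and stand the oiler on the mat squarely behind the drive-end housing (on the side of the row away from the robot), leaving a gap of about 30 mm between the two. Leave the housing, the cover, the horseshoe magnet and the grease tin where they are.

Things in the scene. Friction and masses are not known exactly. Their poses are not given: they have to be found in the camera images.
- mat: Green ribbed rubber mat, fixed, 200 x 460 x 3 mm, flat on the slate. Origin: centre of its underside. Its y axis runs along the length, roughly to the robot's left, x across it, away from the robot (turned up to 9 degrees). Housing and cover stand on it, one near each end (either way round), 340 mm apart on a line parallel to its length, 45 mm nearer the robot than its middle.
- drive_housing: Drive-end housing: larger of two round grey cast-aluminium castings, mouth down on the mat, 0.85 kg, loose. Flange 100 mm across, 9 mm high with three bolt heads, 80 mm drum with dark slots and ribs, and a flat round boss 60 mm across, its top 45 mm above the underside, dark bore in the middle. Origin: centre of its underside, z up through the bore. Not to be moved; takes the larger bearing.
- brush_cover: Brush-end cover: smaller grey cast-aluminium casting, mouth down on the mat, 0.6 kg, loose. Drum 84 mm across, 30 mm high; two black brush caps stick out 6 mm along its x axis (roughly to and from the robot); flat round boss 46 mm across, its top 38 mm above the underside, dark bore in the middle. Origin: centre of its underside, z up the bore. Not to be moved; takes the smaller bearing.
- large_bearing: Larger steel ball bearing, lying flat: 47 mm outside diameter, 14 mm high, dark ring of balls and a dark 20 mm bore seen from above. 0.1 kg. Origin: centre of its underside, z along its axis.
- small_bearing: Smaller steel ball bearing, lying flat: 35 mm outside diameter, 11 mm high, 15 mm bore. 0.045 kg. Origin: centre of its underside, z along its axis.
- commutator: Copper commutator standing on end: a slotted copper cylinder 42 mm in diameter and 32 mm high, with a riser flange 48 mm in diameter and 5 mm high at its foot. 0.24 kg. Origin: centre of its underside, z along its axis (up).
- coil_former: White ceramic coil former (bobbin) standing on end, 44 mm high: two round flanges 54 mm in diameter and 6 mm thick, at the foot and at the top, on a core 32 mm in diameter. 0.13 kg. Origin: centre of its underside, z along its axis (up).
- oiler: Small brass oiler standing upright: round can 42 mm in diameter (44 mm over two thin beads) and 24 mm high, then a cone and a thin upright spout to 58 mm. 0.12 kg. Origin: centre of its underside, z up through the spout.
- magnet: Bystander: dark steel horseshoe magnet lying flat, about 92 x 70 x 16 mm, 0.5 kg, loose, on the slate beyond the mat. Origin: on its underside near the centre of the bow. Not to be moved.
- grease_tin: Bystander: low round tin, 75 mm in diameter and 30 mm high, 0.22 kg, loose, on the slate beyond the mat. Origin: centre of its underside. Not to be moved.
Things that resemble listed ones, but are neither listed nor needed, are in the scene too. What is shaped like the large_bearing but red is not meant. Several things have the shape of the oiler; the one meant has the colours described above.

How it is judged:
By the outcome, as a careful person would: the job done as asked, in the order asked, and still so for the second after the job is handed in, with the robot touching nothing.
It also fails if it takes over 120 s, if anything falls off the work surface, if the arm or the gripper's body presses on something with over 40 N, if the wrist force passes 120 N, or if a joint passes its speed limit or range.

## Working session

There is one attempt and no reset: what is moved stays moved. The work goes in short steps, Python scripts to look and compute and a tool call to move; the robot and the scene stay as the last step left them, time stands still between calls to the robot, and variables do not carry over. Pictures are saved under pics/ and viewed, on a budget of 14 in all, crops included, one or two more only if the job needs it, and the job is handed in when it is done.

Besides the shell and the picture viewer there is one more tool, called after "Request:" as a command line: name --argument value ..., lists and objects as JSON in quotes. send_rows: Moves the arm, as the interface text tells. Its arguments: {"type":"object","properties":{"series":{"type":"string"},"newtons":{"type":"number"}},"required":["series"]}

```bash
ls; mkdir -p pics; python3 - <<'E'
from station import *
import cv2
o=get_obs();print({k:o[k] for k in('time_s','ee_pos','eef_rot','grip_width','force')})
for n in('top','scene'):
    cv2.imwrite(f'pics/{n}0.png',cv2.cvtColor(camera(n),cv2.COLOR_RGB2BGR))
for n in('top','scene','wrist'):print(n,camera_info(n))
E
```

```text
pics
{'time_s': 0.0, 'ee_pos': array([0.1940558 , 0.51434641, 0.20488079]), 'eef_rot': array([-1.57073123e+00,  1.18103457e-03,  1.21000620e+00]), 'grip_width': 0.09397885524670761, 'force': array([ 0.5729685 ,  0.41616252, -0.14318119])}
top {'K': array([[562.18952997,   0.        , 317.19149194],
       [  0.        , 562.18952997, 233.35589311],
       [  0.        ,   0.        ,   1.        ]]), 'k1': -0.11877242347161102, 'R': array([[ 0.0037773 , -0.99997318, -0.00627531],
       [-0.99450015, -0.00309965, -0.10468926],
       [ 0.104667  ,  0.00663624, -0.99448518]]), 't': array([0.00908647, 0.59395603, 1.00668032])}
scene {'K': array([[450.99874676,   0.        , 317.58762252],
       [  0.        , 450.99874676, 236.61565235],
       [  0.        ,   0.        ,   1.        ]]), 'k1': -0.02015272488718163, 'R': array([[-0.75728336,  0.65297573,  0.01202561],
       [ 0.55213699,  0.64995382, -0.52221142],
       [-0.34880747, -0.38882223, -0.85273127]]), 't': array([ 0.45771455, -0.32300585,  1.25688838])}
wrist {'K': array([[382.14827768,   0.        , 325.42553066],
       [  0.        , 382.14827768, 243.26872393],
       [  0.        ,   0.        ,   1.        ]]), 'k1': -0.06814417933882194, 'mount': array([[ 9.99998187e-01, -1.82357113e-03,  5.48844109e-04,
         1.71178011e-03],
       [-1.01566505e-03, -2.66910770e-01,  9.63720711e-01,
        -1.80216341e-01],
       [-1.61092087e-03, -9.63719521e-01, -2.66912138e-01,
         7.74526440e-02],
       [ 0.00000000e+00,  0.00000000e+00,  0.00000000e+00,
         1.00000000e+00]])}
```

View pics/top0.png

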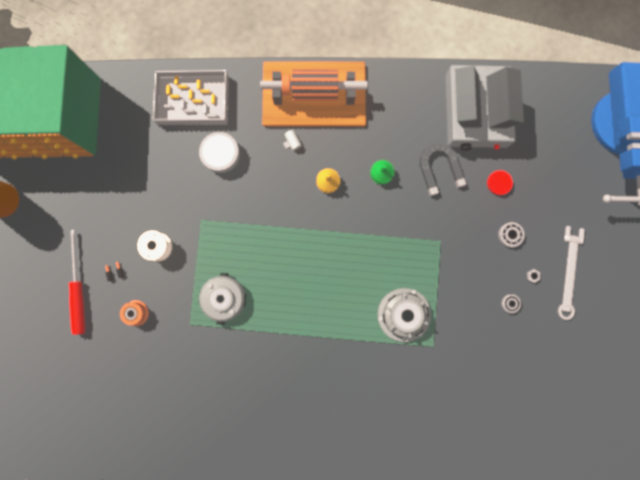

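View pics/scene0.png

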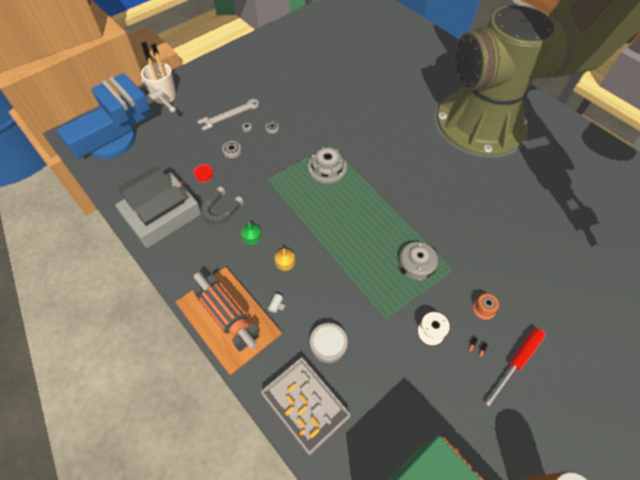

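```bash
cat > h.py <<'E'
from station import *
import cv2, numpy as np
from scipy.spatial.transform import Rotation as Rn
def cam(n,obs=None):
    c=camera_info(n)
    if n=='wrist':
        o=obs; T=np.eye(4); T[:3,:3]=Rn.from_euler('xyz',o['eef_rot']).as_matrix(); T[:3,3]=o['ee_pos']
        M=np.linalg.inv(T@c['mount']); return c['K'],c['k1'],M[:3,:3],M[:3,3]
    return c['K'],c['k1'],c['R'],c['t']
def proj(C,X):
    K,k,R,t=C; p=np.atleast_2d(X)@R.T+t; s=p[:,:2]/p[:,2:]; s=s*(1+k*(s**2).sum(1,keepdims=True))
    return s@K[:2,:2].T+K[:2,2]
def unproj(C,px,z):
    K,k,R,t=C
    s=cv2.undistortPoints(np.array(px,float).reshape(-1,1,2),K,np.array([k,0,0,0,0]))[:,0]
    d=np.c_[s,np.ones(len(s))]@R; o=-R.T@t
    return o+d*((z-o[2])/d[:,2:])
def circ(x,y,z,r,n=60):
    a=np.linspace(0,2*np.pi,n); return np.c_[x+r*np.cos(a),y+r*np.sin(a),0*a+z]
def draw(im,C,x,y,z,r,col=(255,0,255),s=4):
    p=proj(C,circ(x,y,z,r)); cv2.polylines(im,[np.int32(((p+.5)*s)*16)],True,col,1,cv2.LINE_AA,4)
def shot(n,name,box=None,s=4,circles=()):
    o=get_obs(); im=cv2.cvtColor(camera(n),cv2.COLOR_RGB2BGR); C=cam(n,o)
    im=cv2.resize(im,None,fx=s,fy=s,interpolation=cv2.INTER_CUBIC)
    for c in circles: draw(im,C,*c,s=s)
    if box: x0,y0,x1,y1=box; im=im[y0*s:y1*s,x0*s:x1*s]
    cv2.imwrite(name,im); return o,C
E
python3 - <<'E'
import cv2,numpy as np
im=cv2.imread('pics/top0.png')
def c(x,y,w,h,s=4): 
    r=cv2.resize(im[y:y+h,x:x+w],None,fx=s,fy=s,interpolation=cv2.INTER_CUBIC)
    for i in range(0,w,10): cv2.line(r,(i*s,0),(i*s,6 if i%50 else 14),(255,255,255),1)
    for i in range(0,h,10): cv2.line(r,(0,i*s),(6 if i%50 else 14,i*s),(255,255,255),1)
    return r
A=c(480,210,80,110); B=c(100,220,80,110)   # 320x440
top=np.hstack([A,B]); Cc=c(310,155,100,40); 
D=np.full((160,640,3),0,np.uint8); D[:,:400]=Cc
cv2.imwrite('pics/m1.png',np.vstack([top,D]))
cv2.imwrite('pics/m2.png',np.hstack([c(190,260,70,75,5),c(370,270,70,75,5)]))
E
```

```text
(no output)
```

View pics/m1.png

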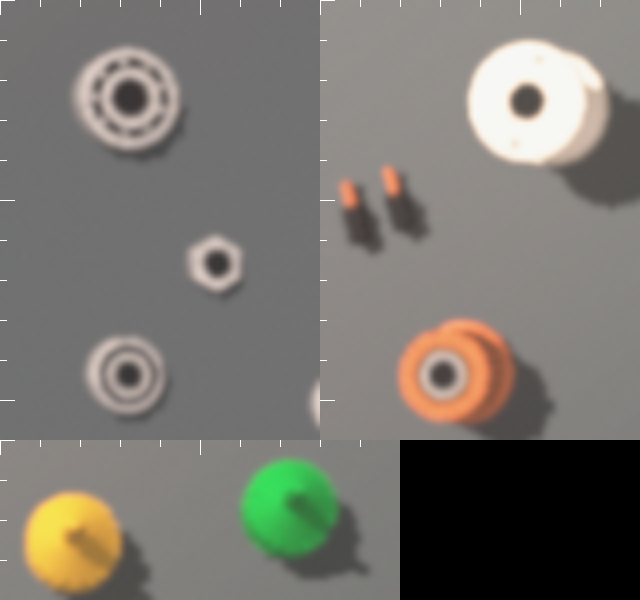

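View pics/m2.png

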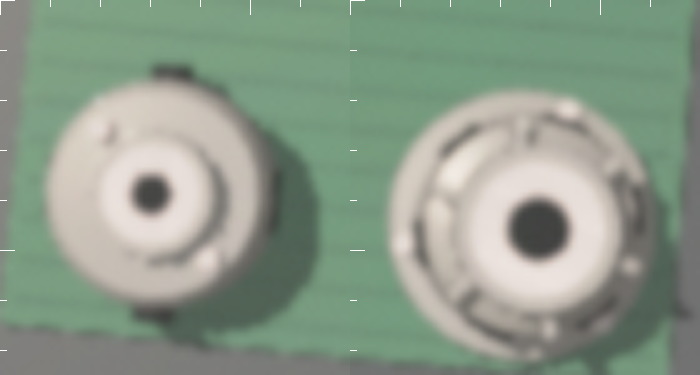

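```bash
python3 - <<'E'
from h import *
C=cam('top')
P={'large':(512.1,233.9,.014),'small':(511.6,303.4,.011),'coil':(151.4,245,.044),'comm':(130.4,313.4,.035),'oiler':(327.9,180.1,.022),'cover':(219.8,298.2,.041),'housing':(407.2,315.2,.048)}
W={}
for k,(u,v,z) in P.items():
    W[k]=unproj(C,[(u,v)],z)[0]; print(k,W[k].round(4),np.hypot(*W[k][:2]).round(3))
for uv in [(202,221),(440,241),(434,346),(191,325),(382,172),(220,152)]: print(uv,unproj(C,[uv],.003)[0].round(3))
h,c=W['housing'][:2],W['cover'][:2]; d=c-h; L=np.hypot(*d); u=d/L; print('dist',L,u)
# housing flange r50, cover r42, coil 27, comm 24
g=(.340-50e-3-42e-3-54e-3-48e-3)/3
print('gap',g,'coil',h+u*(.05+g+.027),'comm',h+u*(.05+g+.054+g+.024))
n=np.array([u[1],-u[0]]);print('back',n,'oiler',h+n*(.05+.03+.022))
circles=[(*W['large'][:2],.014,.0235),(*W['large'][:2],0,.0235),(*W['small'][:2],.011,.0175),(*W['coil'][:2],.044,.027),(*W['coil'][:2],0,.027),(*W['comm'][:2],0,.024),(*W['comm'][:2],.032,.021),(*W['comm'][:2],.037,.021),(*W['oiler'][:2],0.024,.022),(*W['oiler'][:2],0.058,.003),(*W['cover'][:2],.041,.023),(*W['cover'][:2],.033,.042),(*W['housing'][:2],.048,.03),(*W['housing'][:2],.012,.05)]
im=cv2.resize(cv2.imread('pics/top0.png'),None,fx=5,fy=5,interpolation=cv2.INTER_CUBIC)
for q in circles: draw(im,C,*q,s=5)
def b(x,y,w,h): return im[y*5:(y+h)*5,x*5:(x+w)*5]
cv2.imwrite('pics/m3.png',np.vstack([np.hstack([b(190,270,60,60),b(375,285,60,60)]),np.hstack([b(110,225,70,55)[:, :300],b(110,290,60,55)])]))
E
```

```text
large [ 0.5958 -0.3592  0.014 ] 0.696
small [ 0.4644 -0.3556  0.011 ] 0.585
coil [0.5701 0.3164 0.044 ] 0.652
comm [0.4439 0.3552 0.035 ] 0.569
oiler [ 0.6958 -0.0086  0.022 ] 0.696
cover [0.4738 0.1877 0.041 ] 0.51
housing [ 0.4448 -0.1513  0.048 ] 0.47
(202, 221) [0.62  0.232 0.003]
(440, 241) [ 0.583 -0.222  0.003]
(434, 346) [ 0.385 -0.208  0.003]
(191, 325) [0.422 0.248 0.003]
(382, 172) [ 0.716 -0.113  0.003]
(220, 152) [0.755 0.2   0.003]
dist 0.3401924698759459 [0.08529964 0.99635534]
gap 0.04866666666666667 coil [ 0.45550277 -0.026063  ] comm [0.46400431 0.07324041]
back [ 0.99635534 -0.08529964] oiler [ 0.5464117  -0.15997222]
```

View pics/m3.png

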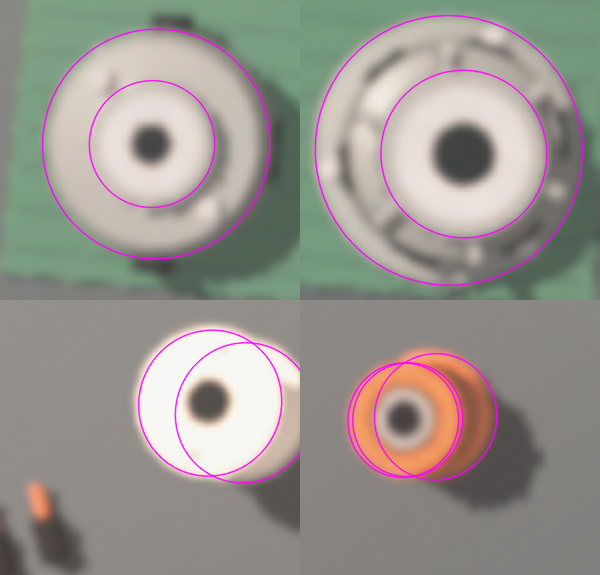

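The top view fits well: housing (407,315), cover (220,298), 340.2 mm apart.

Look-alikes by top-view pixel:
- **Bearings:** large (512,234), small (512,303), nut (534,276) and red disc (500,183).
- **Oilers:** brass (328,181) and green (382,172).
- **Coil former and commutator:** (151,245) and (130,313), with brushes near (115,268).

I choose the steel bearings and the brass oiler. The crop confirms these by size and colour.

Request:
send_rows --series "0 13.86 0 -5.35 5.5 -42.2 1;0 13.86 0 -5.35 5.5 -42.2 1;0 13.86 0 -5.35 5.5 -42.2 1;0 13.86 0 -5.35 5.5 -42.2 1;0 13.86 0 -5.35 5.5 -42.2 1;0 13.86 0 -5.35 5.5 -42.2 1;0 13.86 0 -5.35 5.5 -42.2 1;0 13.86 0 -5.35 5.5 -42.2 1;0 13.86 0 -5.35 5.5 -42.2 1;0 13.86 0 -5.35 5.5 -42.2 1" --newtons 25

```text
time_s: 0.93
ee_pos: [0.5608, 0.3198, 0.1514]
eef_rot: [-1.571, 0.001, -0.006]
force: [0.1, 0.4, -0.7]
grip_width: 0.0947
```

```bash
python3 - <<'E'
from h import *
o,C=shot('wrist','pics/w1.png',s=1); 
im=cv2.imread('pics/w1.png')
for q in [(.5701,.3164,.044,.027),(.5701,.3164,0,.027)]: draw(im,C,*q,s=1)
cv2.imwrite('pics/w1.png',im)
o=get_obs();print(o['ee_pos'],o['eef_rot'],o['force'])
E
```

```text
[0.56564368 0.31558286 0.14966348] [-1.57261094e+00  6.43877928e-04 -1.53069269e-02] [ 6.24333436 -2.69513043 -1.96847685]
```

View pics/w1.png

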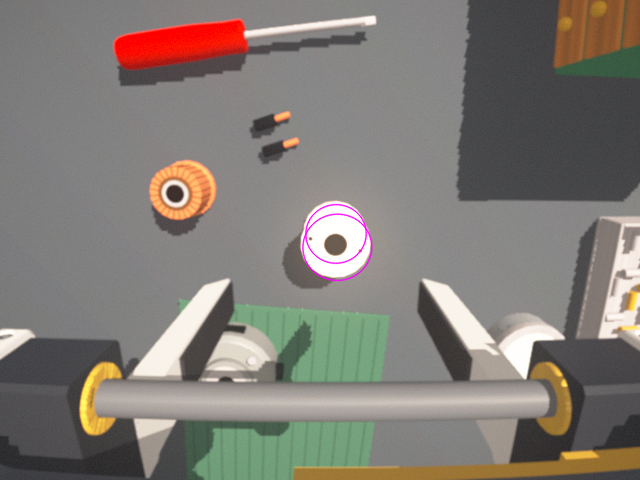

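Request:
send_rows --series "0 0 0 0 3 0 1;0 0 0 0 6.5 0 1;0 0 0 0 10 0 1;0 0 0 0 12.5 0 1;0 0 0 0 14 0 1;0 0 0 0 14.2 0 1;0 0 0 0 14.2 0 1;0 0 0 0 14.2 0 0.1;0 0 0 0 14.2 0 -0.3;0 0 0 0 14.2 0 -0.3"

```text
time_s: 1.82
ee_pos: [0.5599, 0.3216, 0.0115]
eef_rot: [-1.57, -0.002, 0.001]
force: [0.7, -0.6, 0.4]
grip_width: 0.0773
```

Request:
send_rows --series "0 0 0 0 0 0 -0.3;0 0 0 0 0 0 -0.3;0 0 0 0 0 0 -0.3;0 0 0 0 0 0 -0.3;0 0 0 0 -1 0 -0.3;0 0 0 0 -3 0 -0.3;0 0 0 0 -6 0 -0.3;0 0 0 0 -9 0 -0.3;0 0 0 0 -10 0 -0.3;0 0 0 0 -10 0 -0.3"

```text
time_s: 2.65
ee_pos: [0.5603, 0.3218, 0.1132]
eef_rot: [-1.569, -0.004, 0.001]
force: [-0.2, -0.2, -0.3]
grip_width: 0.0522
```

Request:
send_rows --series "0 0 0 -0.6 0 -2 -0.3;0 0 0 -1.7 0 -5.5 -0.3;0 0 0 -2.9 0 -9.4 -0.3;0 0 0 -4.1 0 -13.4 -0.3;0 0 0 -5.3 0 -17.4 -0.3;0 0 0 -6.5 0 -21.4 -0.3;0 0 0 -7.8 0 -25.4 -0.3;0 0 0 -9 0 -29.4 -0.3;0 0 0 -10 0 -32.6 -0.3;0 0 0 -10.5 0 -34.2 -0.3"

```text
time_s: 3.48
ee_pos: [0.4524, -0.0235, 0.1085]
eef_rot: [-1.571, 0.003, -0.002]
force: [1.0, 1.2, -1.6]
grip_width: 0.0526
```

```bash
python3 - <<'E'
from h import *
for i in range(3): camera('wrist')
o,C=shot('wrist','pics/w2.png',s=1); print(o['ee_pos'],o['eef_rot'],o['joint_vel'].round(3),o['grip_width'])
im=cv2.imread('pics/w2.png'); e=o['ee_pos']
z=e[2]-.0115
for q in [(e[0],e[1]-.0054,z+.044,.027),(e[0],e[1]-.0054,z,.027),(.4555,-.0261,.003,.027)]: draw(im,C,*q,s=1)
cv2.imwrite('pics/w2.png',im)
E
```

```text
[ 0.45367801 -0.02151194  0.10890963] [-1.57045699  0.00196079 -0.00181125] [ 0.046  0.008 -0.021  0.004  0.003  0.019] 0.052100357650162465
```

View pics/w2.png

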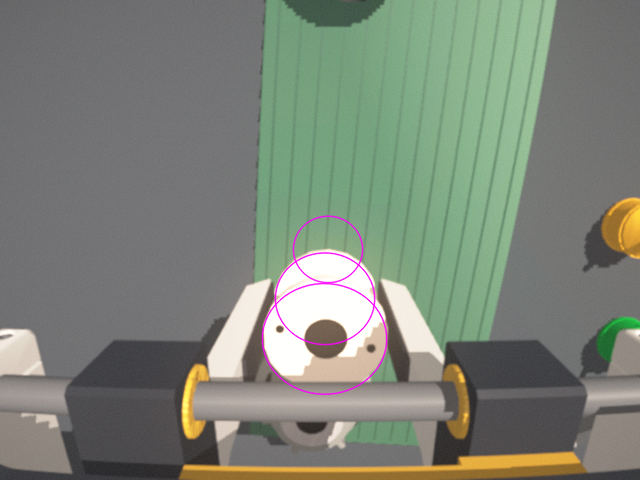

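```bash
python3 - <<'E'
from h import *
for i in range(5):
    camera('top'); o=get_obs(); print(o['ee_pos'].round(4),o['eef_rot'].round(4))
E
```

```text
[ 0.4543 -0.0202  0.1092] [-1.5705e+00  1.3000e-03  6.0000e-04]
[ 0.4544 -0.02    0.1094] [-1.5705e+00  1.1000e-03  1.3000e-03]
[ 0.4545 -0.0199  0.1095] [-1.5706e+00  9.0000e-04  1.7000e-03]
[ 0.4546 -0.0199  0.1096] [-1.5707e+00  7.0000e-04  1.9000e-03]
[ 0.4546 -0.02    0.1097] [-1.5707e+00  5.0000e-04  1.8000e-03]
```

Request:
send_rows --series "0 0 0 0.05 2 -0.05 -0.3;0 0 0 0.08 5 -0.07 -0.3;0 0 0 0.08 7.5 -0.07 -0.3;0 0 0 0.08 8.8 -0.07 -0.3;0 0 0 0.08 9.3 -0.07 -0.3;0 0 0 0.08 9.6 -0.07 -0.3;0 0 0 0.08 9.65 -0.07 -0.3;0 0 0 0.08 9.65 -0.07 -0.3;0 0 0 0.08 9.65 -0.07 -0.3;0 0 0 0.08 9.65 -0.07 -0.3"

```text
time_s: 4.77
ee_pos: [0.4558, -0.0216, 0.0142]
eef_rot: [-1.571, -0.001, 0.0]
force: [0.9, -0.5, -1.0]
grip_width: 0.0523
```

Request:
send_rows --series "0 0 0 0 0 0 0;0 0 0 0 0 0 0.2;0 0 0 0 0 0 0.5;0 0 0 0 0 0 0.5;0 0 0 0 0 0 0.5;0 0 0 0 0 0 0.5;0 0 0 0 -2 0 0.5;0 0 0 0 -5 0 0.7;0 0 0 0 -8 0 1;0 0 0 0 -10 0 1"

```text
time_s: 5.6
ee_pos: [0.4558, -0.0216, 0.116]
eef_rot: [-1.571, -0.002, 0.001]
force: [0.1, -0.6, -0.2]
grip_width: 0.0868
```

Request:
send_rows --series "0 0 0 -0.1 0 3 1;0 0 0 -0.2 0 7 1;0 0 0 -0.4 0 11 1;0 0 0 -0.5 0 15 1;0 0 0 -0.6 0 19 1;0 0 0 -0.7 0 23 1;0 0 0 -0.9 0 27 1;0 0 0 -1.0 0 31 1;0 0 0 -1.1 0 35 1;0 0 0 -1.15 0 37.6 1"

```text
time_s: 6.43
ee_pos: [0.4428, 0.3577, 0.1134]
eef_rot: [-1.57, -0.0, 0.002]
force: [0.4, -0.6, 0.4]
grip_width: 0.0938
```

```bash
python3 - <<'E'
from h import *
for i in range(4): camera('top')
o,C=shot('top','pics/t2.png',(290,250,450,370),5,[(.4555,-.0261,.047,.027),(.4555,-.0261,.003,.027),(.4448,-.1513,.012,.05)])
o=get_obs(); print(o['ee_pos'].round(4),o['eef_rot'].round(4))
E
```

```text
[0.4436 0.3538 0.1133] [-1.5713e+00  5.0000e-04  4.0000e-04]
```

View pics/t2.png

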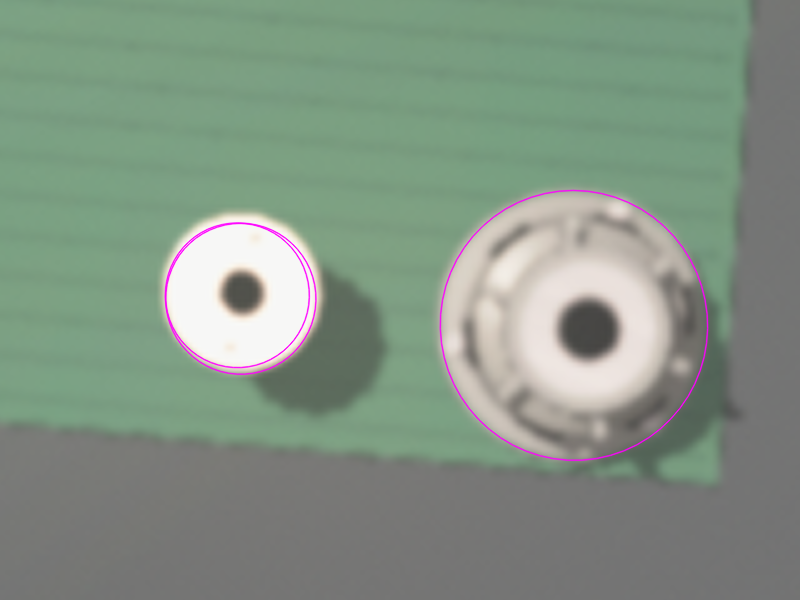

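```bash
python3 - <<'E'
from h import *
C=cam('top')
print(unproj(C,[(338,308)],.047),unproj(C,[(290+(589.5)/5-.5,250+329.5/5-.5)],.048))
print(proj(C,[[.4555,-.0261,.047],[.4448,-.1513,.048]]))
im=cv2.imread('pics/t2.png'); 
def cen(m): return cv2.moments(m.astype(np.uint8),True)
g=cv2.cvtColor(im,cv2.COLOR_BGR2GRAY)
for (x,y) in [(242,292),(588,328)]:
    s=g[y-40:y+40,x-40:x+40]; m=cen(s<130); u,v=x-40+m['m10']/m['m00'],y-40+m['m01']/m['m00']; u,v=290+(u+.5)/5-.5,250+(v+.5)/5-.5
    print(u,v,unproj(C,[(u,v)],.0475))
E
```

```text
[[ 0.4575416  -0.02686217  0.047     ]] [[ 0.44442515 -0.15163027  0.048     ]]
[[337.57447976 309.14016115]
 [407.21562517 315.1907239 ]]
337.9878070973612 308.0378525932666 [[ 0.45748751 -0.02682504  0.0475    ]]
407.29440852035 315.3800684670978 [[ 0.444441   -0.15151648  0.0475    ]]
```

Request:
send_rows --series "0 0 0 -0.17 2 0.14 1;0 0 0 -0.17 5 0.14 1;0 0 0 -0.17 8 0.14 1;0 0 0 -0.17 9.8 0.14 1;0 0 0 -0.17 10.2 0.14 1;0 0 0 -0.17 10.3 0.14 0.5;0 0 0 -0.17 10.3 0.14 0.2;0 0 0 -0.17 10.3 0.14 -0.5;0 0 0 -0.17 10.3 0.14 -0.5;0 0 0 -0.17 10.3 0.14 -0.5"

```text
time_s: 7.52
ee_pos: [0.4424, 0.3561, 0.0116]
eef_rot: [-1.57, -0.001, 0.0]
force: [0.9, -0.5, 0.3]
grip_width: 0.0639
```

Request:
send_rows --series "0 0 0 0 0 0 -0.5;0 0 0 0 0 0 -0.5;0 0 0 0 0 0 -0.5;0 0 0 0 0 0 -0.5;0 0 0 0 0 0 -0.5;0 0 0 0 -1 0 -0.5;0 0 0 0 -4 0 -0.5;0 0 0 0 -8 0 -0.5;0 0 0 0 -10 0 -0.5;0 0 0 0 -10 0 -0.5"

```text
time_s: 8.35
ee_pos: [0.4436, 0.3571, 0.1159]
eef_rot: [-1.566, -0.006, 0.001]
force: [0.5, 0.1, -3.1]
grip_width: 0.0409
```

Request:
send_rows --series "0 0 0 0.1 0 -2 -0.5;0 0 0 0.4 0 -5.5 -0.5;0 0 0 0.7 0 -9.5 -0.5;0 0 0 1.0 0 -13.5 -0.5;0 0 0 1.3 0 -17.5 -0.5;0 0 0 1.5 0 -21.5 -0.5;0 0 0 1.8 0 -25 -0.5;0 0 0 1.98 0 -28.2 -0.5;0 0 0 1.98 0 -28.2 -0.5;0 0 0 1.98 0 -28.2 -0.5"

```text
time_s: 9.18
ee_pos: [0.4615, 0.0727, 0.1099]
eef_rot: [-1.571, 0.001, -0.002]
force: [-1.1, 0.4, -2.7]
grip_width: 0.041
```

```bash
python3 - <<'E'
from h import *
for i in range(5): camera('top')
o=get_obs(); print(o['ee_pos'].round(4),o['eef_rot'].round(4),o['grip_width'])
E
```

```text
[0.4617 0.0749 0.1103] [-1.5708e+00  4.0000e-04  2.0000e-03] 0.040859282353585095
```

Request:
send_rows --series "0 0 0 0.03 2 -0.15 -0.5;0 0 0 0.03 5 -0.15 -0.5;0 0 0 0.03 7.5 -0.15 -0.5;0 0 0 0.03 8.8 -0.15 -0.5;0 0 0 0.03 9.3 -0.15 -0.5;0 0 0 0.03 9.6 -0.15 -0.5;0 0 0 0.03 9.68 -0.15 -0.5;0 0 0 0.03 9.68 -0.15 -0.5;0 0 0 0.03 9.68 -0.15 -0.5;0 0 0 0.03 9.68 -0.15 -0.5"

```text
time_s: 10.27
ee_pos: [0.4626, 0.0725, 0.0145]
eef_rot: [-1.571, -0.001, 0.001]
force: [0.1, 0.1, -1.8]
grip_width: 0.041
```

Request:
send_rows --series "0 0 0 0 0 0 -0.4;0 0 0 0 0 0 -0.2;0 0 0 0 0 0 0.2;0 0 0 0 0 0 0.2;0 0 0 0 0 0 0.2;0 0 0 0 0 0 0.2;0 0 0 0 -2 0 0.5;0 0 0 0 -5 0 0.7;0 0 0 0 -8 0 1;0 0 0 0 -10 0 1"

```text
time_s: 11.1
ee_pos: [0.4627, 0.0724, 0.1163]
eef_rot: [-1.571, -0.002, 0.0]
force: [0.2, -0.1, 1.4]
grip_width: 0.0793
```

Request:
send_rows --series "0 0 0 1 0 -3 1;0 0 0 2.2 0 -7 1;0 0 0 3.4 0 -10.8 1;0 0 0 4.6 0 -14.6 1;0 0 0 5.8 0 -18.4 1;0 0 0 7 0 -22.2 1;0 0 0 8.2 0 -26 1;0 0 0 9.4 0 -29.8 1;0 0 0 10.6 0 -33.6 1;0 0 0 11.8 0 -37.4 1"

```text
time_s: 11.93
ee_pos: [0.5805, -0.3036, 0.1136]
eef_rot: [-1.571, 0.0, 0.0]
force: [0.3, 1.0, 0.0]
grip_width: 0.0939
```

Request:
send_rows --series "0 0 0 0.8 0 -3 1;0 0 0 1.3 0 -5 1;0 0 0 1.4 0 -5.8 1;0 0 0 1.4 0 -5.8 1;0 0 0 1.4 0 -5.8 1;0 0 0 1.4 0 -5.8 1;0 0 0 1.4 0 -5.8 1;0 0 0 1.4 0 -5.8 1;0 0 0 1.4 0 -5.8 1;0 0 0 1.4 0 -5.8 1"

```text
time_s: 12.77
ee_pos: [0.5945, -0.3592, 0.1139]
eef_rot: [-1.571, -0.0, 0.001]
force: [-0.3, 1.3, 0.4]
grip_width: 0.0941
```

```bash
python3 - <<'E'
from h import *
C=cam('top'); im=cv2.cvtColor(camera('top'),cv2.COLOR_RGB2BGR); cv2.imwrite('pics/t3.png',im)
im=cv2.resize(im,None,fx=5,fy=5,interpolation=cv2.INTER_CUBIC); g=cv2.cvtColor(im,cv2.COLOR_BGR2GRAY)
def bore(x,y,z,r=.007,th=110):
    u,v=(proj(C,[[x,y,z]])[0]+.5)*5; k=int(r*560*5*1.6); s=g[int(v)-k:int(v)+k,int(u)-k:int(u)+k]
    m=cv2.moments((s<th).astype(np.uint8),True); u,v=int(u)-k+m['m10']/m['m00'],int(v)-k+m['m01']/m['m00']
    return unproj(C,[((u+.5)/5-.5,(v+.5)/5-.5)],z)[0].round(4), m['m00']
print(bore(.4575,-.0268,.047),bore(.464,.0732,.035),bore(.4448,-.1513,.048),bore(.4738,.1877,.041))
o=get_obs(); print(o['ee_pos'].round(4),o['eef_rot'].round(4))
E
```

```text
(array([ 0.4575, -0.0268,  0.047 ]), 939.0) (array([0.4644, 0.0725, 0.035 ]), 646.0) (array([ 0.4444, -0.1515,  0.048 ]), 2381.0) (array([0.4735, 0.1877, 0.041 ]), 773.0)
[ 0.5945 -0.3592  0.1139] [-1.5709e+00 -1.0000e-04  8.0000e-04]
```

Request:
send_rows --series "0 0 0 0 2 0 1;0 0 0 0 5 0 1;0 0 0 0 8 0 1;0 0 0 0 10 0 0.7;0 0 0 0 10.8 0 0.5;0 0 0 0 11 0 0.5;0 0 0 0 11.05 0 0.5;0 0 0 0 11.05 0 0.2;0 0 0 0 11.05 0 -0.3;0 0 0 0 11.05 0 -0.4"

```text
time_s: 13.65
ee_pos: [0.5949, -0.3599, 0.0046]
eef_rot: [-1.572, -0.002, 0.0]
force: [-0.2, -0.8, -0.1]
grip_width: 0.0544
```

Request:
send_rows --series "0 0 0 0 0 0 -0.4;0 0 0 0 0 0 -0.4;0 0 0 0 0 0 -0.4;0 0 0 0 0 0 -0.4;0 0 0 0 0 0 -0.4;0 0 0 0 -1 0 -0.4;0 0 0 0 -4 0 -0.4;0 0 0 0 -8 0 -0.4;0 0 0 0 -11 0 -0.4;0 0 0 0 -11 0 -0.4"

```text
time_s: 14.48
ee_pos: [0.5965, -0.3609, 0.1214]
eef_rot: [-1.577, -0.009, 0.001]
force: [0.2, -1.0, -0.5]
grip_width: 0.0463
```

Request:
send_rows --series "0 0 0 -1 0 1.4 -0.4;0 0 0 -3 0 4.1 -0.4;0 0 0 -5 0 6.8 -0.4;0 0 0 -7.2 0 9.9 -0.4;0 0 0 -9.4 0 12.9 -0.4;0 0 0 -11.6 0 15.9 -0.4;0 0 0 -13.5 0 18.5 -0.4;0 0 0 -14.8 0 20.2 -0.4;0 0 0 -15.2 0 20.8 -0.4;0 0 0 -15.2 0 20.8 -0.4"

```text
time_s: 15.32
ee_pos: [0.442, -0.1509, 0.1137]
eef_rot: [-1.571, -0.001, 0.002]
force: [-0.1, -0.2, -0.4]
grip_width: 0.0462
```

```bash
python3 - <<'E'
from h import *
for i in range(8): camera('wrist')
o,C=shot('wrist','pics/w3.png',s=1); print(o['ee_pos'].round(4),o['eef_rot'].round(4),o['grip_width'])
im=cv2.imread('pics/w3.png'); e=o['ee_pos']; z=e[2]-.004
for q in [(e[0],e[1],z+.014,.0235),(.4426,-.1515,.048,.03),(.4426,-.1515,.012,.05)]: draw(im,C,*q,s=1)
cv2.imwrite('pics/w3.png',im)
E
```

```text
[ 0.4425 -0.1521  0.113 ] [-1.5706e+00  4.0000e-04 -1.0000e-04] 0.046032554621587056
```

View pics/w3.png

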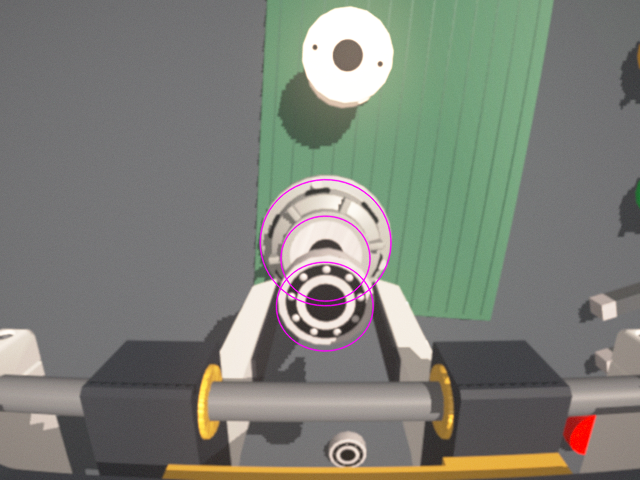

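Request:
send_rows --series "0 0 0 0 1 0.05 -0.4;0 0 0 0 3 0.05 -0.4;0 0 0 0 4.6 0.05 -0.4;0 0 0 0 5.5 0.05 -0.4;0 0 0 0 5.9 0.05 -0.4;0 0 0 0 6.1 0.05 -0.4;0 0 0 0 6.15 0.05 -0.4;0 0 0 0 6.18 0.05 -0.4;0 0 0 0 6.18 0.05 -0.4;0 0 0 0 6.18 0.05 -0.4"

```text
time_s: 16.6
ee_pos: [0.4425, -0.1512, 0.052]
eef_rot: [-1.571, -0.001, 0.0]
force: [-3.5, 0.9, 5.9]
grip_width: 0.0461
```

Request:
send_rows --series "0 0 0 0 0 0 -0.1;0 0 0 0 0 0 0;0 0 0 0 0 0 0.2;0 0 0 0 0 0 0.3;0 0 0 0 0 0 0.3;0 0 0 0 0 0 0.3;0 0 0 0 -1.5 0 0.5;0 0 0 0 -3 0 0.7;0 0 0 0 -5 0 1;0 0 0 0 -6 0 1"

```text
time_s: 17.43
ee_pos: [0.4429, -0.1514, 0.1133]
eef_rot: [-1.572, -0.002, 0.001]
force: [-0.8, 0.2, 0.5]
grip_width: 0.0838
```

Request:
send_rows --series "0 0 0 0.2 0 -2 1;0 0 0 0.6 0 -6 1;0 0 0 1.0 0 -10 1;0 0 0 1.4 0 -14 1;0 0 0 1.8 0 -18 1;0 0 0 2 0 -20.4 1;0 0 0 2 0 -20.4 1;0 0 0 2 0 -20.4 1;0 0 0 2 0 -20.4 1;0 0 0 2 0 -20.4 1"

```text
time_s: 18.27
ee_pos: [0.4625, -0.3541, 0.1114]
eef_rot: [-1.571, 0.0, 0.001]
force: [0.4, 0.0, -0.1]
grip_width: 0.0941
```

```bash
python3 - <<'E'
from h import *
for i in range(4): camera('top')
o,C=shot('top','pics/t4.png',(360,260,460,360),6,[(.4446,-.1515,.062,.0235),(.4446,-.1515,.048,.03),(.4446,-.1515,.012,.05)])
o=get_obs(); print(o['ee_pos'].round(4),o['eef_rot'].round(4))
E
```

```text
[ 0.4626 -0.3546  0.1116] [-1.571e+00 -3.000e-04  1.200e-03]
```

View pics/t4.png

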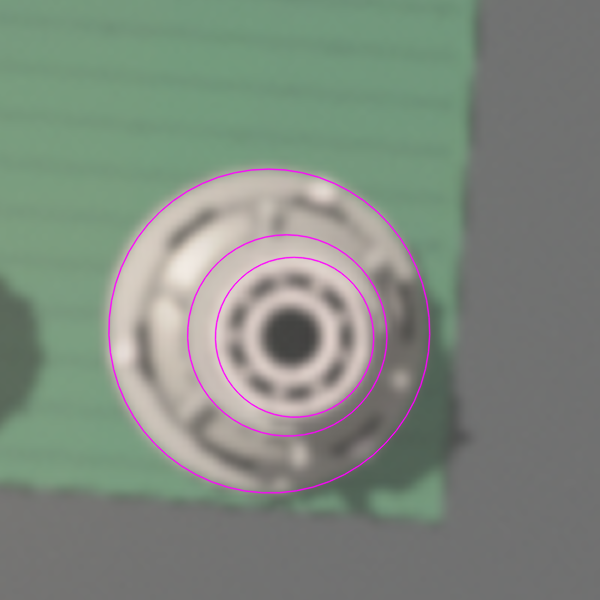

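Request:
send_rows --series "0 0 0 0 2 -0.1 0.7;0 0 0 0 5 -0.1 0.5;0 0 0 0 8 -0.1 0.3;0 0 0 0 10 -0.1 0.3;0 0 0 0 10.6 -0.1 0.3;0 0 0 0 10.8 -0.1 0.3;0 0 0 0 10.88 -0.1 0.3;0 0 0 0 10.88 -0.1 0;0 0 0 0 10.88 -0.1 -0.4;0 0 0 0 10.88 -0.1 -0.6"

```text
time_s: 19.35
ee_pos: [0.4628, -0.3565, 0.0038]
eef_rot: [-1.572, -0.001, 0.001]
force: [-0.6, -0.8, -0.3]
grip_width: 0.0448
```

Request:
send_rows --series "0 0 0 0 0 0 -0.6;0 0 0 0 0 0 -0.6;0 0 0 0 0 0 -0.6;0 0 0 0 0 0 -0.6;0 0 0 0 0 0 -0.6;0 0 0 0 -1 0 -0.6;0 0 0 0 -4 0 -0.6;0 0 0 0 -8 0 -0.6;0 0 0 0 -11 0 -0.6;0 0 0 0 -11 0 -0.6"

```text
time_s: 20.18
ee_pos: [0.4643, -0.3578, 0.1197]
eef_rot: [-1.577, -0.007, 0.001]
force: [0.5, -0.5, 1.0]
grip_width: 0.0335
```

Request:
send_rows --series "0 0 0 0 0 2 -0.6;0 0 0 0.1 0 5 -0.6;0 0 0 0.1 0 8.5 -0.6;0 0 0 0.2 0 12 -0.6;0 0 0 0.3 0 16 -0.6;0 0 0 0.3 0 20 -0.6;0 0 0 0.4 0 24 -0.6;0 0 0 0.5 0 28 -0.6;0 0 0 0.5 0 32 -0.6;0 0 0 0.6 0 35.5 -0.6"

```text
time_s: 21.02
ee_pos: [0.4676, 0.0011, 0.1128]
eef_rot: [-1.571, -0.0, 0.001]
force: [0.8, -1.0, -1.6]
grip_width: 0.0341
```

Request:
send_rows --series "0 0 0 0.1 0 3 -0.6;0 0 0 0.1 0 6.5 -0.6;0 0 0 0.2 0 10 -0.6;0 0 0 0.3 0 13.5 -0.6;0 0 0 0.3 0 16.5 -0.6;0 0 0 0.3 0 18.4 -0.6;0 0 0 0.3 0 18.9 -0.6;0 0 0 0.3 0 18.9 -0.6;0 0 0 0.3 0 18.9 -0.6;0 0 0 0.3 0 18.9 -0.6"

```text
time_s: 21.85
ee_pos: [0.4712, 0.1868, 0.1126]
eef_rot: [-1.571, 0.0, -0.001]
force: [-0.1, 0.7, 0.1]
grip_width: 0.0338
```

```bash
python3 - <<'E'
from h import *
for i in range(7): camera('wrist')
o=get_obs(); print(o['ee_pos'].round(4),o['eef_rot'].round(4),o['grip_width'])
E
```

```text
[0.4712 0.1876 0.1127] [-1.5708e+00 -1.0000e-04  0.0000e+00] 0.03356731993845396
```

Request:
send_rows --series "0 0 0 0.03 1 -0.05 -0.6;0 0 0 0.03 3 -0.05 -0.6;0 0 0 0.03 5 -0.05 -0.6;0 0 0 0.03 6.2 -0.05 -0.6;0 0 0 0.03 6.6 -0.05 -0.6;0 0 0 0.03 6.8 -0.05 -0.6;0 0 0 0.03 6.88 -0.05 -0.6;0 0 0 0.03 6.88 -0.05 -0.6;0 0 0 0.03 6.88 -0.05 -0.6;0 0 0 0.03 6.88 -0.05 -0.6"

```text
time_s: 23.03
ee_pos: [0.4715, 0.1874, 0.0441]
eef_rot: [-1.571, -0.0, 0.001]
force: [-1.0, -0.3, 4.0]
grip_width: 0.0344
```

Request:
send_rows --series "0 0 0 0 0 0 -0.4;0 0 0 0 0 0 -0.2;0 0 0 0 0 0 0;0 0 0 0 0 0 0;0 0 0 0 0 0 0;0 0 0 0 0 0 0;0 0 0 0 -1.5 0 0.3;0 0 0 0 -3 0 0.7;0 0 0 0 -5 0 1;0 0 0 0 -7 0 1"

```text
time_s: 23.87
ee_pos: [0.4712, 0.1873, 0.1144]
eef_rot: [-1.571, 0.001, 0.0]
force: [0.8, 0.8, 0.5]
grip_width: 0.0702
```

Request:
send_rows --series "0 -1.2 0 2.2 -0.5 -2 1;0 -2.4 0 4.4 -1 -4 1;0 -3.6 0 6.6 -1 -6 1;0 -4.8 0 8.8 -1 -8 1;0 -6 0 11 -1 -10 1;0 -7.2 0 13.4 -1 -12 1;0 -8.4 0 15.6 -1 -14 1;0 -9.6 0 18 -1 -16 1;0 -10.8 0 20.2 -1 -18 1;0 -12 0 22.2 -1 -19.6 1"

```text
time_s: 24.7
ee_pos: [0.6945, -0.0102, 0.1235]
eef_rot: [-1.571, 0.0, 1.052]
force: [-0.5, 0.5, 1.0]
grip_width: 0.094
```

Request:
send_rows --series "0 -1.2 0 0 0 0 1;0 -2.4 0 0 0 0 1;0 -3.6 0 0 0 0 1;0 -4.8 0 0 0 0 1;0 -6 0 0 0 0 1;0 -6 0 0 0 0 1;0 -6 0 0 0 0 1;0 -6 0 0 0 0 1;0 -6 0 0 0 0 1;0 -6 0 0 0 0 1"

```text
time_s: 25.53
ee_pos: [0.6935, -0.0085, 0.1238]
eef_rot: [-1.571, -0.0, 1.57]
force: [-0.3, 0.1, -0.7]
grip_width: 0.0939
```

```bash
python3 - <<'E'
from h import *
for i in range(4): camera('wrist')
o,C=shot('wrist','pics/w4.png',s=1); print(o['ee_pos'].round(4),o['eef_rot'].round(4),o['grip_width'])
im=cv2.imread('pics/w4.png')
for q in [(.6938,-.0086,.024,.022),(.6938,-.0086,0,.022)]: draw(im,C,*q,s=1)
top=cv2.resize(cv2.cvtColor(camera('top'),cv2.COLOR_RGB2BGR)[270:330,190:260],None,fx=4,fy=4,interpolation=cv2.INTER_CUBIC)
for q in [(.4737,.1877,.052,.0175),(.4737,.1877,.041,.023)]:
    p=proj(cam('top'),circ(*q))-[190,270]; cv2.polylines(top,[np.int32((p+.5)*4)],True,(255,0,255),1)
im[:240,:280]=top
cv2.imwrite('pics/w4.png',im)
E
```

```text
[ 0.6935 -0.0085  0.1238] [-1.5708  0.      1.5707] 0.0940163378674405
```

View pics/w4.png

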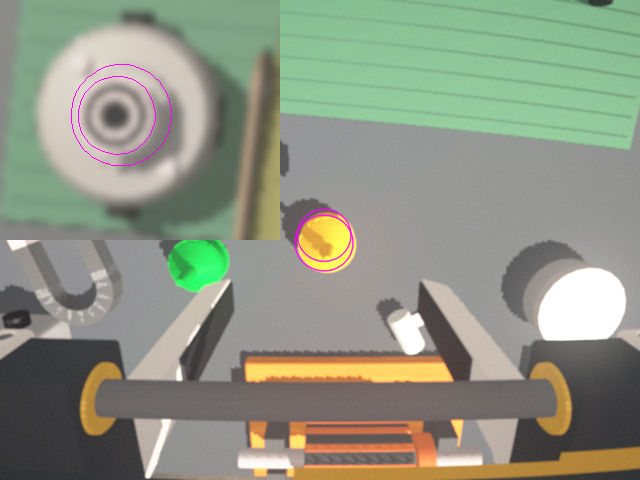

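Request:
send_rows --series "0 0 0 0 3 0 1;0 0 0 0 6.5 0 1;0 0 0 0 9.5 0 0.8;0 0 0 0 11.2 0 0.5;0 0 0 0 11.8 0 0.4;0 0 0 0 11.95 0 0.4;0 0 0 0 12 0 0.3;0 0 0 0 12 0 0;0 0 0 0 12 0 -0.4;0 0 0 0 12 0 -0.4"

```text
time_s: 26.67
ee_pos: [0.6941, -0.0085, 0.0051]
eef_rot: [-1.573, 0.0, 1.571]
force: [0.2, -0.6, -0.2]
grip_width: 0.0445
```

Request:
send_rows --series "0 0 0 0 0 0 -0.4;0 0 0 0 0 0 -0.4;0 0 0 0 0 0 -0.4;0 0 0 0 0 0 -0.4;0 0 0 0 0 0 -0.4;0 0 0 0 -1 0 -0.4;0 0 0 0 -4 0 -0.4;0 0 0 0 -8 0 -0.4;0 0 0 0 -12 0 -0.4;0 0 0 0 -12 0 -0.4"

```text
time_s: 27.5
ee_pos: [0.6965, -0.0087, 0.1338]
eef_rot: [-1.583, 0.001, 1.571]
force: [0.3, -0.6, 0.4]
grip_width: 0.0415
```

Request:
send_rows --series "0 0 0 -1.2 0 1.2 -0.4;0 0 0 -3.5 0 3.5 -0.4;0 0 0 -6 0 6 -0.4;0 0 0 -8.5 0 8.5 -0.4;0 0 0 -11 0 11 -0.4;0 0 0 -13.2 0 13.1 -0.4;0 0 0 -14.6 0 14.5 -0.4;0 0 0 -15.1 0 15 -0.4;0 0 0 -15.1 0 15 -0.4;0 0 0 -15.1 0 15 -0.4"

```text
time_s: 28.33
ee_pos: [0.5441, -0.1593, 0.1242]
eef_rot: [-1.571, 0.0, 1.571]
force: [-0.9, 0.8, -0.9]
grip_width: 0.041
```

```bash
python3 - <<'E'
from h import *
for i in range(8): camera('wrist')
o=get_obs(); print(o['ee_pos'].round(4),o['eef_rot'].round(4),o['grip_width'])
E
```

```text
[ 0.5438 -0.1592  0.1237] [-1.5706e+00 -1.0000e-04  1.5719e+00] 0.04114681108561591
```

Request:
send_rows --series "0 0 0 -0.1 2 0 -0.4;0 0 0 -0.1 5 0 -0.4;0 0 0 -0.1 8 0 -0.4;0 0 0 -0.1 10.3 0 -0.4;0 0 0 -0.1 11.2 0 -0.4;0 0 0 -0.1 11.5 0 -0.4;0 0 0 -0.1 11.67 0 -0.4;0 0 0 -0.1 11.67 0 -0.4;0 0 0 -0.1 11.67 0 -0.4;0 0 0 -0.1 11.67 0 -0.4"

```text
time_s: 29.57
ee_pos: [0.5442, -0.1608, 0.0082]
eef_rot: [-1.572, 0.001, 1.571]
force: [0.3, 0.2, -1.2]
grip_width: 0.041
```

Request:
send_rows --series "0 0 0 0 0 0 -0.2;0 0 0 0 0 0 0;0 0 0 0 0 0 0.2;0 0 0 0 0 0 0.2;0 0 0 0 0 0 0.2;0 0 0 0 0 0 0.2;0 0 0 0 -2 0 0.2;0 0 0 0 -5 0 0.5;0 0 0 0 -9 0 1;0 0 0 0 -12 0 1"

```text
time_s: 30.4
ee_pos: [0.5438, -0.1606, 0.1297]
eef_rot: [-1.572, 0.0, 1.571]
force: [0.4, -0.4, -0.4]
grip_width: 0.0728
```

Request:
send_rows --series "0 0 0 1.5 0 1 1;0 0 0 4.5 0 3 0.8;0 0 0 7.5 0 5 0.5;0 0 0 10.5 0 7 0.5;0 0 0 12.5 0 8.3 0.5;0 0 0 13.4 0 8.85 0.5;0 0 0 13.4 0 8.85 0.5;0 0 0 13.4 0 8.85 0.5;0 0 0 13.4 0 8.85 0.5;0 0 0 13.4 0 8.85 0.5"

```text
time_s: 31.23
ee_pos: [0.4556, -0.0275, 0.127]
eef_rot: [-1.571, 0.0, 1.57]
force: [0.4, 0.8, -0.4]
grip_width: 0.0702
```

```bash
python3 - <<'E'
from h import *
for i in range(6): camera('wrist')
o=get_obs(); print(o['ee_pos'].round(4),o['eef_rot'].round(4),o['grip_width'])
E
```

```text
[ 0.4551 -0.0269  0.127 ] [-1.5706 -0.      1.5709] 0.07060708556857295
```

Request:
send_rows --series "0 0 0 0.06 2 0 0.5;0 0 0 0.06 5 0 0.5;0 0 0 0.06 8 0 0.5;0 0 0 0.06 10 0 0.5;0 0 0 0.06 11 0 0.5;0 0 0 0.06 11.3 0 0.5;0 0 0 0.06 11.3 0 0.5;0 0 0 0.06 11.3 0 0.3;0 0 0 0.06 11.3 0 0.1;0 0 0 0.06 11.3 0 -0.2"

```text
time_s: 32.37
ee_pos: [0.4557, -0.0261, 0.0151]
eef_rot: [-1.573, 0.0, 1.571]
force: [0.2, 0.3, -0.6]
grip_width: 0.0542
```

Request:
send_rows --series "0 0 0 0 0 0 -0.3;0 0 0 0 0 0 -0.3;0 0 0 0 0 0 -0.3;0 0 0 0 0 0 -0.3;0 0 0 0 -0.3 0 -0.3;0 0 0 0 -0.3 0.1 -0.3;0 0 0 0 -0.3 0.23 -0.3;0 0 0 0 -0.3 0.23 -0.3;0 0 0 0 -0.1 0.23 -0.3;0 0 0 0 -0.02 0.23 -0.3"

```text
time_s: 33.2
ee_pos: [0.4529, -0.026, 0.0148]
eef_rot: [-1.571, -0.0, 1.571]
force: [-9.7, 0.9, 26.3]
grip_width: 0.0525
```

Request:
send_rows --series "0 0 0 0 0 0 -0.3;0 0 0 0 0 0 -0.3;0 0 0 0 0 0 -0.3;0 0 0 0 0 0 0.2;0 0 0 0 0 0 0.4;0 0 0 0 0 0 0.5;0 0 0 0 0 0 0.5;0 0 0 0 -2 0 0.5;0 0 0 0 -6 0 0.5;0 0 0 0 -10 0 0.5"

```text
time_s: 34.03
ee_pos: [0.4517, -0.0259, 0.1147]
eef_rot: [-1.568, -0.0, 1.571]
force: [1.0, -0.6, 0.9]
grip_width: 0.0705
```

Request:
send_rows --series "0 0 0 1 -1 2 0.5;0 0 0 4 -3 4 0.5;0 0 0 8 -5 5 0.5;0 0 0 12 -6 5 0.5;0 0 0 16 -6 5 0.5;0 0 0 20 -6 5 0.5;0 0 0 24 -6 5 0.5;0 0 0 28 -6 5 0.5;0 0 0 32 -6 5 0.5;0 0 0 35 -6 5 0.5"

```text
time_s: 34.87
ee_pos: [0.4019, 0.3268, 0.1741]
eef_rot: [-1.571, -0.0, 1.572]
force: [0.9, -0.1, 0.2]
grip_width: 0.0708
```

```bash
python3 - <<'E'
from h import *
C=cam('top'); im0=cv2.cvtColor(camera('top'),cv2.COLOR_RGB2BGR)
im=cv2.resize(im0,None,fx=5,fy=5,interpolation=cv2.INTER_CUBIC); g=cv2.cvtColor(im,cv2.COLOR_BGR2GRAY)
def bore(x,y,z,r=.007,th=110):
    u,v=(proj(C,[[x,y,z]])[0]+.5)*5; k=int(r*560*5*.8); s=g[int(v)-k:int(v)+k,int(u)-k:int(u)+k]
    m=cv2.moments((s<th).astype(np.uint8),True); u,v=int(u)-k+m['m10']/m['m00'],int(v)-k+m['m01']/m['m00']
    return unproj(C,[((u+.5)/5-.5,(v+.5)/5-.5)],z)[0].round(4), m['m00']
print('coil',bore(.4552,-.0263,.047),'comm',bore(.464,.073,.035),'large',bore(.4448,-.1513,.062),'small',bore(.4738,.1877,.052))
s=3; im=cv2.resize(im0,None,fx=s,fy=s,interpolation=cv2.INTER_CUBIC)
for q in [(.5462,-.1602,.027,.022),(.5462,-.1602,.003,.022),(.4444,-.1515,.012,.05),(.4736,.1877,.033,.042),(.4552,-.0263,.047,.027),(.4638,.073,.035,.021)]: draw(im,C,*q,s=s)
cv2.imwrite('pics/f1.png',im[215*s:365*s,185*s:450*s])
print(get_obs()['ee_pos'])
E
```

```text
coil (array([ 0.455 , -0.0263,  0.047 ]), 795.0) comm (array([0.4644, 0.0725, 0.035 ]), 617.0) large (array([ 0.4448, -0.1511,  0.062 ]), 899.0) small (array([0.4736, 0.1883, 0.052 ]), 648.0)
[0.40174501 0.32989316 0.17391879]
```

View pics/f1.png

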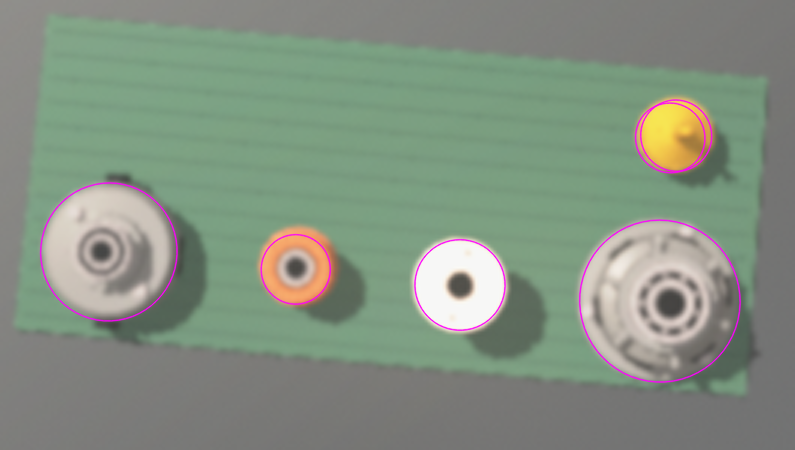

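The final view shows every part within about 1 mm of its planned outline, and the housing and cover have not moved. The gripper is clear, so I'm handing in.

```bash
python3 -c "
from station import *
print(hand_in())"
```

```text
the job is handed in; nothing more can be done
None
```

The dynamo is laid out on the mat as asked, and I handed the job in at about 35 s of the 120 s allowed.

- **Row:** The coil former and commutator stand upright in line between the drive-end housing and the brush-end cover, with gaps of about 49 mm. The last top-camera check put both within about 1 mm of their targets. I had first set the coil former down 2.3 mm off, so I regripped and corrected it. Pressing it back down gave a wrist force of about 28 N; I had no separate reading of the force on the gripper body.
- **Bearings:** The larger one lies on the housing boss and the smaller one on the cover boss. Both measured within about 1 mm of centre.
- **Oiler:** The brass oiler stands behind the housing, and its planned outline, drawn for a 30 mm gap, fits it in the last picture.
- **Left in place:** The housing and cover still match their first measured positions. The magnet and grease tin were not touched, though I did not measure them again at the end.

The top camera read about 2 mm further out in x than the arm's own position. I allowed for this in every placement after the first, and no final check disagreed.

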